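# Third hand for closing a picture frame

### The job

The picture frame lies face down and one of its two wooden turn buttons has swung in over the opening: turn that button clear of the opening, then take the brown backing board by its batten, fit it into the frame and press it evenly down against the bow springs until its back is flush with the back of the frame. Finish while holding it there with a steady push of about 10 N (there is glass below, so never lean on it hard), so that the teacher can turn both buttons over it; the buttons stay clear until then, and the other things on the table are left where they are.

Things in the scene. Friction and masses are not known exactly. Their poses are not given: they have to be found in the camera images.
- frame: dark wooden picture frame, face down on a thin black mat (18 mm wider all round), fixed to the table; 152 mm (its x) by 192 mm (its y), its back (upper face) 32 mm above the table; rails 28 mm wide round a rebated opening of 96 mm (x) by 136 mm (y). Origin on the table at the middle of the frame, z up. Inside, a shoulder 6 mm wide runs round 11 mm below the frame's back
- frame_back (a point): middle of the opening, at the height of the frame's back (32 mm above the frame's origin); axes as the frame's. The grey card seen in the opening lies 14 mm below this
- bow_left (a joint): how far the bowed steel spring strip at frame y = +42 mm (across the opening in x) is pressed down, m. 0 = unloaded, its crest (34 x 12 mm) 3 mm below the frame's back; 0.005 = board flush; 0.008 = board on the shoulder. It gives 1.8 N before it moves, then 0.6 N more per mm: 4.8 N at flush, so 9.6 N for both strips
- bow_right (a joint): the same for the spring strip at frame y = -42 mm
- button_left (a joint): angle of the pale wooden turn button on the frame's +y rail, rad: 0 = pointing straight in (to frame -y), positive anticlockwise from above, +-1.57 = along the rail, clear beyond +-1.25. Screw at frame x = 0, y = +83 mm; reaches 34 mm from it, 11 mm wide, 0.5 to 8.5 mm above the frame's back (screw head 11 mm). Turns either way with 0.02 N m, stays put. This one starts over the opening
- button_left_tip (a point): in the rounded end of the left turn button, 28 mm from its screw, at half its height (4.5 mm above the frame's back)
- button_right (a joint): the same for the turn button on the frame's -y rail (screw at frame x = 0, y = -83 mm; 0 = pointing in, to frame +y). It is already clear at the start
- button_right_tip (a point): in the rounded end of the right turn button, 28 mm from its screw, at half its height
- backing: loose brown board, 92 mm (its x) by 132 mm (its y), 8 mm thick, about 0.12 kg, flat on the table, batten up; fits the opening with 2 mm to spare on each side, either way round. Origin at the middle of its underside, z up. Its pale wooden batten, 14 mm (x) by 70 mm (y), 22 mm high, stands on its middle; grip it across x. On the unloaded springs the board stands 5 mm proud
- backing_batten (a point): middle of the batten's top, 30 mm above the board's underside
- pencil: green pencil, not part of the job, to be left alone; origin at the middle of its underside
- tweezers: steel tweezers, not part of the job, to be left alone; origin at the middle of its underside
- loupe: reading lens with a wooden handle, not part of the job, to be left alone; origin at the middle of its underside
- lid_box: small wooden box with a sliding lid, 62 x 118 x 39 mm, not part of the job, to be left alone; origin at the middle of its underside
- glass_dish: glass dish of brass filings, 55 mm across, not part of the job, to be left alone; origin at the middle of its underside
- powder_jar: glass jar with a cork, 44 mm across, 70 mm high, not part of the job, to be left alone; origin at the middle of its underside
- rock_brown: small brown rock, 30 x 60 x 24 mm, not part of the job, to be left alone; origin at the middle of its underside

How it is judged:
On the way, in this order (a step that is already met when the one before it is completed fails the run):
1. both turn buttons are clear of the opening ((value of joint button_left above 1.25 rad or value of joint button_left below -1.25 rad) and (value of joint button_right above 1.25 rad or value of joint button_right below -1.25 rad)), for 0.2 s.
2. the backing board lies in the opening and bears on both springs (horizontal distance between backing and frame below 0.006 m and angle between the y axis of backing and the y axis of frame, either way round below 0.08 rad and value of joint each of bow_left, bow_right above 0.001 m), for 0.1 s.
At the end, for the whole second after the job is handed in: Board in the opening (within 6 mm of its middle), level (0.05 rad), its back flush within 2.5 mm, each spring pressed down 3 to 7 mm, board bearing on frame and springs with 6 to 15 N in all, still and held by the gripper; both buttons clear (over 1.25 rad from pointing in) (all of step 1 and value of joint bow_left between 0.003 and 0.007 m and value of joint bow_right between 0.003 and 0.007 m and z of backing in the frame of frame_back between -0.0105 and -0.0055 m and horizontal distance between backing and frame below 0.006 m and angle between the z axis of backing and the z axis of frame, either way round below 0.05 rad and contact force between backing and frame between 6 and 15 N and contact force between the fingers and backing above 3 N and linear speed of backing below 0.01 m/s); the arm keeps its last pose, push and grip.
It fails at once if the board is pressed on the frame and springs with more than 40 N (the glass would crack) (contact force between backing and frame above 40 N).
It fails at once if one of the other things on the table is shifted by more than 30 mm (distance of any of pencil, tweezers, loupe, lid_box, glass_dish, powder_jar, rock_brown from where it was at the start of the episode above 0.03 m).
It also fails if it takes over 54 s, if anything falls off the work surface, if the arm or the gripper's body presses on something with over 40 N, if the wrist force passes 120 N, or if a joint passes its speed limit or range.

### The arm

A 6-joint arm with a two-finger parallel gripper is mounted at the origin on a cart in front of the work surface, level with it; the furniture and walls round the work are solid. World frame = base frame: x ahead of the robot, y to its left, z up, the work surface at z = 0. Lengths are in m, angles in rad, forces in N, time in s.
With the tool pointing down it reaches from about 0.275 to 0.875 m from the base axis. Payload 12.5 kg.
Tool frame: the origin (TCP) lies on the centre line of the jaws, within the pads' length; the fingertips stand r.finger_overhang ahead of it and the grasp point (between the pads) lies 3 mm ahead of it (r.finger_overhang is the distance from the TCP to the fingertips, in m); z points along the fingers, y is the direction in which the jaws open and shut (so a half turn about z gives the same grasp; the last joint's range is limited). The gripper opens to 85 mm and grips with 20 to 120 N. Pads are 22 mm wide; open, the fingers measure 114 mm over their backs; the gripper's body (76 mm by 85 mm) begins 54 mm behind the grasp point. The pads swing forward as they close: fully open they stand 13 mm farther back than shut.
Start: joints at [1.2, 0.351, 1.652, -0, 1.139, -0.085], TCP at [0.155, 0.528, 0.253] pointing down, gripper open.
Joint ranges: [-2.75, 2.75], [-0.79, 2.1], [0.01, 2.65], [-1.57, 4.71], [0.07, 3.14], [-2.87, 2.87]. Speed limits (rad/s): [2.22, 2.22, 2.79, 3.14, 3.14, 3.14].

### API

Orientations are given as a unit quaternion [x, y, z, w].
In Python, from cell import r, optics gives the robot as it stands. The module is installed in compiled form; this text tells all that it offers. Calls block until the motion is done:
- r.move_to(position, orientation): joint-space move of the TCP to a pose.
- r.move_linear(position, rot=None, vel=0.15): straight line of the TCP; rot=None keeps the orientation; vel is the mean speed in m/s.
- r.set_joints(angles): joint-space move.
- r.set_gripper(opening, squeeze=None): opening from 0.0 (shut) to 1.0 (fully open); squeeze is the grip in N (None keeps the last); returns when the fingers have stopped.
- r.sleep(seconds).
- r.inverse_kinematics(position, orientation): joint angles nearest the present ones, or None.
- optics.get_image(name): name is "scene" or "top" or "wrist"; returns a dict with "pixels" (400x640x3 uint8, red, green, blue), "depth" (400x640 float32, m along the optical axis (not along the pixel's ray), 0 where there is no reading), "fx", "fy", "cx", "cy" (pixels), "camera_from_world" (4x4, takes a point from world to camera coordinates); the wrist camera has in their place "mount" (4x4, takes a point from camera to tool coordinates, whose origin is the TCP and whose axes are the flange's). Camera axes: x right, y down, z forward; pixel columns grow to the right and rows downward; lengths in m; the calibration is good to about 2 mm. A picture is of the moment at which its call begins: read the wrist's pose just before it.
A pose or a line that the arm cannot do raises r.PlanningError and nothing moves.
- r.hand_in(): hands the job in, once; it reports no verdict.
Readings, each from a call of its own:
- r.current_t(): time.
- r.current_q(): joint angles.
- r.current_qvel(): joint speeds.
- r.current_effort(): joint torques, N m.
- r.current_tool_pos(): TCP position.
- r.current_ee_rot(): TCP orientation.
- r.current_contact_force(): force on the tool from outside, world axes, zero at the start.
- r.current_torque(): the same for the moment, N m.
- r.current_opening(): opening from 0.0 (shut) to 1.0 (fully open).
Only numpy, scipy, OpenCV 4.12 (cv2) and the standard library are available. Lean on these libraries where they do the work, as an engineer would, in place of code of your own. Each camera call takes 0.05 s, during which the arm holds its last target. There are 200 camera calls.

## Working session

There is one attempt and no reset: what is moved stays moved. The work goes in short steps, each a Python script; the robot and the scene stay as the last script left them, time stands still between calls to the robot, and variables do not carry over. Pictures are saved under pics/ and viewed, about 8 in all and at most 12, crops included, and the job is handed in when it is done.

```bash
mkdir -p pics
python3 - <<'E'
from cell import r, optics
import cv2,numpy as np,pickle
print(r.current_t(), r.finger_overhang, r.current_tool_pos(), r.current_ee_rot(), r.current_contact_force())
for n in ["top","scene"]:
    d=optics.get_image(n); pickle.dump(d,open(f"{n}.pkl","wb"))
    cv2.imwrite(f"pics/{n}0.png",d["pixels"][:,:,::-1]); print(n,d["fx"],d["fy"],d["cx"],d["cy"],np.round(d["camera_from_world"],4).tolist())
E
```

```text
0.0 0.022 [0.15491599 0.52740799 0.25276403] [ 1.42391447e-01  9.89810246e-01 -5.79513968e-04 -1.25746142e-04] [-1.0362539   0.05710652 -0.0491086 ]
top 507.15297115926467 507.15297115926467 325.3596277759608 196.111834994503 [[-0.0921, -0.9957, -0.0078, 0.1696], [-0.9707, 0.0916, -0.2222, 0.4967], [0.222, -0.0129, -0.975, 1.2633], [0.0, 0.0, 0.0, 1.0]]
scene 397.92618549833793 397.92618549833793 322.111170129932 193.75434682042476 [[0.6505, -0.7594, 0.0152, -0.2321], [-0.4769, -0.4239, -0.7699, 0.3471], [0.5911, 0.4936, -0.6379, 0.8813], [0.0, 0.0, 0.0, 1.0]]
```

View pics/top0.png

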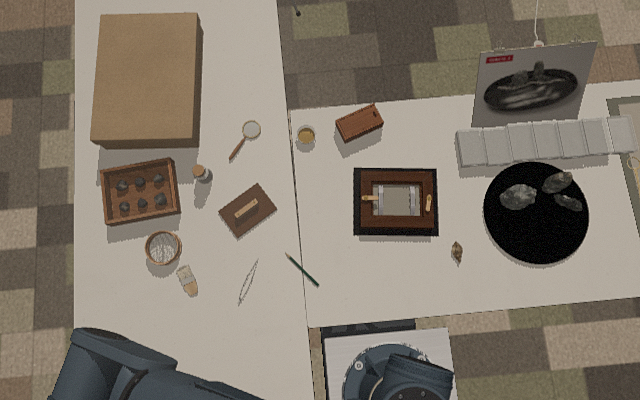

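View pics/scene0.png

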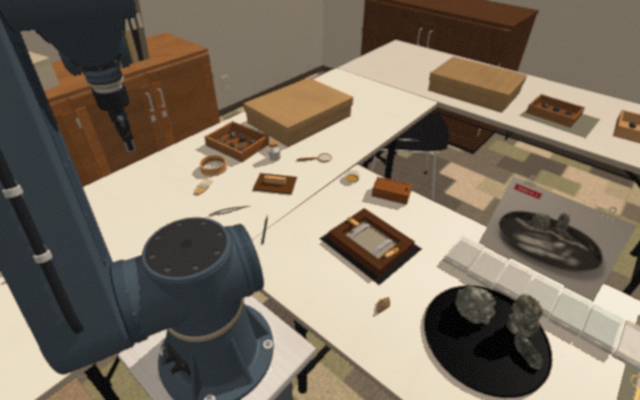

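Top view: the frame is at about (396,201), with its left button pointing in at (370,198) and its right button along the rail at (429,203). The board is at about (247,210), the pencil at (302,270). The scene view agrees. Next I'll get rough positions, then wrist close-ups.

```bash
cat > h.py <<'E'
from cell import r, optics
import cv2,numpy as np
from scipy.spatial.transform import Rotation as R
def cast(d,uv,z,T=None):
    """pixels -> world points on plane z; T = world_from_camera"""
    T=np.linalg.inv(d["camera_from_world"]) if T is None else T
    uv=np.atleast_2d(uv).astype(float)
    ray=np.c_[(uv[:,0]-d["cx"])/d["fx"],(uv[:,1]-d["cy"])/d["fy"],np.ones(len(uv))]@T[:3,:3].T
    return T[:3,3]+ray*((z-T[2,3])/ray[:,2])[:,None]
def down(yaw):
    """tool z down; jaw (tool y) axis along world direction yaw (mod pi)"""
    y=np.array([np.cos(yaw),np.sin(yaw),0]); z=np.array([0,0,-1.]); x=np.cross(y,z)
    return R.from_matrix(np.c_[x,y,z]).as_quat()
def wrist(name):
    p,q=np.array(r.current_tool_pos()),r.current_ee_rot()
    d=optics.get_image("wrist"); T=np.eye(4);T[:3,:3]=R.from_quat(q).as_matrix();T[:3,3]=p
    d["T"]=T@np.array(d["mount"]); cv2.imwrite(f"pics/{name}.png",d["pixels"][:,:,::-1])
    import pickle; pickle.dump(d,open(f"{name}.pkl","wb")); return d
def best(pos,yaws):
    """the reachable yaw nearest present joints"""
    q0=np.array(r.current_q()); c=[]
    for a in yaws:
        q=r.inverse_kinematics(list(pos),list(down(a)))
        if q is not None: c.append((abs(np.array(q)-q0).max(),a))
    return min(c)[1] if c else None
E
python3 - <<'E'
from h import *
import pickle
d=pickle.load(open("top.pkl","rb"))
for n,uv,z in [("frame",(396,201),.032),("board",(247,210),.008),("batten",(246,209),.03),("btnL",(364,198),.036),("btnR",(429,203),.036)]: print(n,cast(d,uv,z).round(3))
bat=cast(d,[(236,216),(256,202)],.03);v=bat[1]-bat[0];print("batten yaw",np.arctan2(v[1],v[0]))
fr=cast(d,(396,201),.032)[0];bo=cast(d,(247,210),.008)[0]
w=optics.get_image("wrist");print(np.round(w["mount"],3).tolist(),w["fx"])
r.move_to([bo[0]-.03,bo[1],.28],list(r.current_ee_rot())); wrist("wb")
a=best([fr[0]-.03,fr[1],.30],[np.pi/2,-np.pi/2,0,np.pi]);print(a)
r.move_to([fr[0]-.03,fr[1],.30],list(down(a))); wrist("wf"); print(r.current_t(),r.current_q())
cv2.imwrite("pics/both.png",np.vstack([cv2.imread("pics/wb.png"),cv2.imread("pics/wf.png")])[::1,::1][:, :])
b=cv2.imread("pics/both.png");cv2.imwrite("pics/both.png",cv2.resize(b,(480,600)))
E
```

```text
frame [[ 0.485 -0.062  0.032]]
board [[0.503 0.335 0.008]]
batten [[0.501 0.335 0.03 ]]
btnL [[0.5   0.021 0.036]]
btnR [[ 0.471 -0.147  0.036]]
batten yaw -1.0328223118975535
[[0.0, -0.955, -0.297, 0.075], [1.0, 0.0, 0.001, -0.0], [-0.001, -0.297, 0.955, -0.122], [0.0, 0.0, 0.0, 1.0]] 313.5170853212074
0
3.1167 [-2.35750439e-01  1.33980665e-01  1.81330318e+00  1.37555262e-04
  1.19438781e+00 -2.37706317e-01]
```

View pics/both.png

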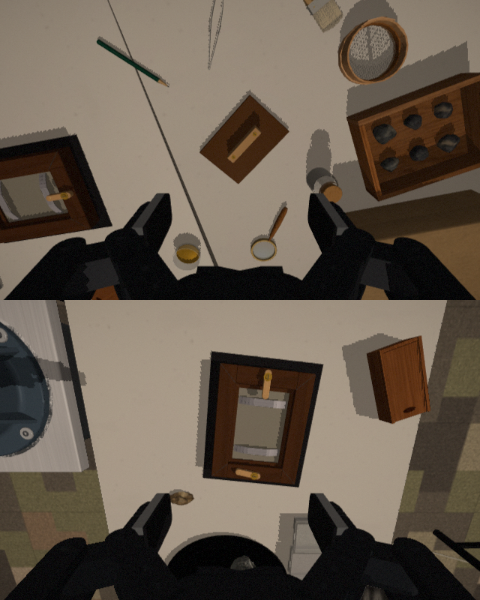

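Wrist views (480x600 stack): the board is at (244,137) with its batten at (243,144). In the lower half the frame is at (263,420), left button screw at (267,376) pointing in, right button at (246,474). Now I'll measure using depth and colour.

```bash
cat > m.py <<'E'
from h import *
import pickle
def world(d,T):
    v,u=np.mgrid[:400,:640];z=d["depth"]
    P=np.stack([(u-d["cx"])/d["fx"]*z,(v-d["cy"])/d["fy"]*z,z],-1)
    W=P@T[:3,:3].T+T[:3,3];W[z==0]=9;return W
def rect(m,d,T,z):
    m=cv2.morphologyEx(m.astype(np.uint8),cv2.MORPH_OPEN,np.ones((2,2)))
    cs=cv2.findContours(m,cv2.RETR_EXTERNAL,cv2.CHAIN_APPROX_NONE)[0]
    c=max(cs,key=cv2.contourArea)[:,0]
    p=cast(d,c,z,T)[:,:2]
    (cx,cy),(w,h),a=cv2.minAreaRect((p*1000).astype(np.float32))
    if w>h: w,h,a=h,w,a-90
    return [round(float(x),1) for x in (cx,cy,w,h)]+[round(a,2)]   # a: direction of short side
if __name__=="__main__":
    t=pickle.load(open("top.pkl","rb"))
    views={"wb":None,"wf":None,"top":(t,np.linalg.inv(t["camera_from_world"]))}
    for n in ("wb","wf"): d=pickle.load(open(n+".pkl","rb")); views[n]=(d,d["T"])
    for n,(d,T) in views.items():
        W=world(d,T); px=d["pixels"].astype(int); hsv=cv2.cvtColor(d["pixels"],cv2.COLOR_RGB2HSV)
        near=lambda x,y,rr:np.hypot(W[...,0]-x,W[...,1]-y)<rr
        nb,nf=near(.503,.335,.1),near(.485,-.062,.18)
        print(n,"table z",np.median(W[...,2][near(.503,.335,.15)|nf]))
        dark=px.sum(2)<300; pale=(px[...,0]>130)&(px[...,0]-px[...,2]>45)
        if n!="wf":
            print(" board col",rect(nb&(px[...,0]-px[...,2]>18)&(W[...,2]>.003),d,T,.008)," batten",rect(near(.503,.335,.05)&(W[...,2]>.022),d,T,.03))
        if n!="wb":
            print(" frame dep",rect(nf&(W[...,2]>.024)&(W[...,2]<.06),d,T,.032)," frame col",rect(nf&(px[...,0]-px[...,2]>10)&dark,d,T,.032)," mat",rect(nf&(px.sum(2)<230),d,T,.002))
            inn=near(.485,-.062,.085)&(W[...,2]<.024);print(" opening",rect(inn,d,T,.03))
            for k,p in (("L",(.5,.012)),("R",(.471,-.147))):
                m=near(*p,.04)&pale; ; 
                print(" btn",k,rect(m,d,T,.0405))
E
sed -i 's/pale; ; /pale/' m.py; python3 m.py
```

```text
wb table z 0.01024917165016187
 board col [503.6, 335.2, 92.5, 132.1, 32.16]  batten [781.5, 280.9, 92.7, 306.2, -16.29]
wf table z 0.03279091632588743
 frame dep [491.5, -66.4, 151.9, 192.0, -6.02]  frame col [491.6, -67.2, 152.8, 193.5, -5.98]  mat [459.0, -340.2, 270.5, 1091.7, -89.93]
 opening [491.2, -65.4, 94.9, 134.1, -6.04]
 btn L [499.2, 0.2, 9.9, 34.8, -5.38]
 btn R [464.4, -145.2, 9.6, 26.4, 75.08]
top table z 0.001823632613878079
 board col [501.9, 332.4, 92.6, 133.6, 32.14]  batten [499.4, 331.7, 16.2, 69.7, 31.93]
 frame dep [487.2, -67.6, 152.2, 189.8, -6.21]  frame col [487.6, -66.3, 157.8, 192.5, -6.18]  mat [488.5, -66.6, 185.7, 226.9, -6.0]
 opening [487.6, -66.7, 93.9, 135.1, -6.72]
 btn L [495.8, -1.7, 8.1, 26.4, -5.39]
 btn R [462.2, -145.7, 9.0, 27.9, 75.24]
```

```bash
cat > two.py <<'E'
from m import *
def pair(c,yaws,z,tag,fn):
    out=[]
    for i,a in enumerate(yaws):
        x=np.array([-np.sin(a),np.cos(a)]); p=np.array(c)+.05*x
        r.move_to([p[0],p[1],z],list(down(a))); r.sleep(.15)
        d=wrist(f"{tag}{i}"); W=world(d,d["T"]); out.append(fn(d,W)); print(tag,i,out[-1],r.current_t())
    return out
def frame(d,W):
    n=np.hypot(W[...,0]-.489,W[...,1]+.067)<.14
    o=np.hypot(W[...,0]-.489,W[...,1]+.067)<.085
    return rect(n&(W[...,2]>.024)&(W[...,2]<.06),d,d["T"],.032),rect(o&(W[...,2]<.024),d,d["T"],.03)
E
python3 - <<'E'
from two import *
print([r.inverse_kinematics([.489,-.017,.06],list(down(np.radians(a)))) is not None for a in (84,174,-6,-96)])
pair((.489,-.067),[-np.pi/2,np.pi/2],.26,"f",frame)
print(r.current_q())
E
```

```text
[True, False, True, True]
f 0 ([490.1, -67.1, 153.2, 191.8, -6.05], [490.5, -67.1, 93.2, 134.2, -6.04]) 4.7417
f 1 ([490.3, -64.1, 153.3, 192.3, -6.08], [489.8, -64.5, 93.1, 134.0, -6.09]) 7.625
[-2.56342284e-01  1.47950098e-01  1.90154438e+00 -1.20125529e-05
  1.09214054e+00 -1.82692360e+00]
```

```bash
cat >> h.py <<'E'
F=np.array([.4902,-.0657]); FY=np.radians(-6.06)
def rot2(a): return np.array([[np.cos(a),-np.sin(a)],[np.sin(a),np.cos(a)]])
E
python3 - <<'E'
from two import *
def pose(phi,L,z):
    f=np.array([0,.083])+rot2(phi)@np.array([L,-.024])
    p=F+rot2(FY)@f
    return [p[0],p[1],z],list(down(FY+np.pi/2+phi))
zt=.022+.0355
r.set_gripper(0.,20)
r.move_to(*pose(0,.026,.10)); f0=np.array(r.current_contact_force())
r.move_linear(pose(0,.026,zt)[0],vel=.1)
print(r.current_tool_pos(),np.array(r.current_contact_force())-f0)
for phi in np.r_[0,np.linspace(-.25,-1.5,6)]:
    p,q=pose(phi,.0165,zt); r.move_linear(p,q,vel=.05)
    print(round(phi,2),np.round(np.array(r.current_contact_force())-f0,1),round(r.current_t(),1))
p,q=pose(-1.5,.026,zt);r.move_linear(p,vel=.1);p[2]=.14;r.move_linear(p,vel=.2)
a=0.;x=np.array([-np.sin(a),np.cos(a)]);p=F+.05*x
r.move_to([p[0],p[1],.26],list(down(a)));r.sleep(.1);d=wrist("b1");print(r.current_t())
W=world(d,d["T"]);px=d["pixels"].astype(int);pale=(px[...,0]>130)&(px[...,0]-px[...,2]>45)
s=F+rot2(FY)@np.array([0,.083]);n=np.hypot(W[...,0]-s[0],W[...,1]-s[1])<.05
print(rect(n&pale,d,d["T"],.0405))
E
```

```text
[ 0.52259485 -0.01000955  0.05816639] [0.19785076 0.94496655 0.147427  ]
0.0 [-0.2  0.9 -0.4] 10.1
-0.25 [-0.3  0.7 -0.2] 10.5
-0.5 [-1.   0.5 -0.4] 10.9
-0.75 [ 0.5  0.6 -0.5] 11.3
-1.0 [ 0.2 -0.  -0.7] 11.7
-1.25 [-0.9 -0.2 -1.3] 12.1
-1.5 [-0.6  0.8 -0.9] 12.5
14.0083
[481.9, 16.7, 9.7, 29.4, 87.04]
```

View pics/b1.png

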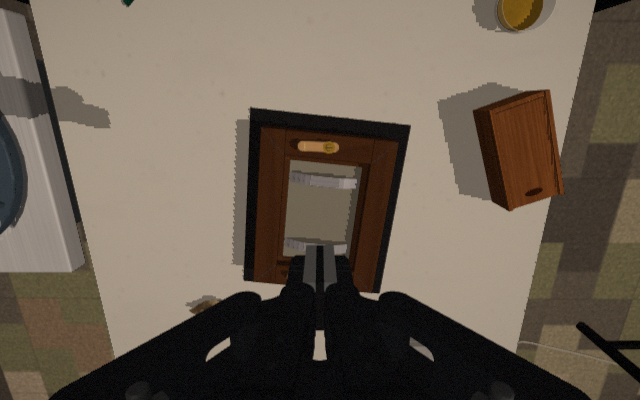

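The left button now points along the rail at (318,147), measured at about −1.52 rad, so it is clear. Next is picking up the board.

Run:
```python
from two import *
a=np.radians(32.15); B=np.array([.504,.3338]); bx=np.array([-np.sin(a),np.cos(a)]); by=np.array([np.cos(a),np.sin(a)])
print([r.inverse_kinematics([*B,.032],list(down(a))) is not None, r.inverse_kinematics([*F,.056],list(down(FY))) is not None])
p=B+.05*bx; r.move_to([*p,.26],list(down(a))); r.set_gripper(.5,50); d=wrist("bd")
W=world(d,d["T"]); px=d["pixels"].astype(int); n=np.hypot(W[...,0]-B[0],W[...,1]-B[1])
m=rect((n<.1)&(px[...,0]-px[...,2]>18)&(W[...,2]>.003),d,d["T"],.008); k=rect((n<.05)&(W[...,2]>.022),d,d["T"],.03)
print("board",m,"batten",k,r.current_t())
C=np.array(m[:2])/1000-.0015*by; print("corrected",C)
if np.hypot(*(C-B))>.004 or abs(m[4]-32.15)>1.5: raise SystemExit("disagree")
a=np.radians(m[4]); q=list(down(a))
r.move_to([*C,.09],q); f0=np.array(r.current_contact_force())
r.move_linear([*C,.0325],vel=.1); print("down",np.array(r.current_contact_force())-f0)
r.set_gripper(0.,50); print("open",r.current_opening(),np.array(r.current_contact_force())-f0)
r.move_linear([*C,.16],vel=.15); print("open",r.current_opening(),np.array(r.current_contact_force())-f0)
r.move_to([*F,.16],list(down(FY))); r.sleep(.2); wrist("held"); print(r.current_t(),r.current_opening(),r.current_tool_pos(),np.array(r.current_contact_force())-f0)
```

```text
[True, True]
board [503.9, 334.4, 92.0, 132.2, 32.15] batten [503.9, 335.2, 13.3, 70.6, 31.86] 16.0
corrected [0.50263001 0.33360179]
down [ 0.52184036 -0.33525007 -0.26234619]
open 0.14932142873743265 [-0.70367364 -0.04338661  5.60402402]
open 0.14980070450835622 [-0.09096003 -0.03809849 -1.63090809]
20.5667 0.15152955791587874 [ 0.49035181 -0.06517171  0.15995417] [ 0.23392977 -0.75136714 -1.43288866]
```

View pics/held.png

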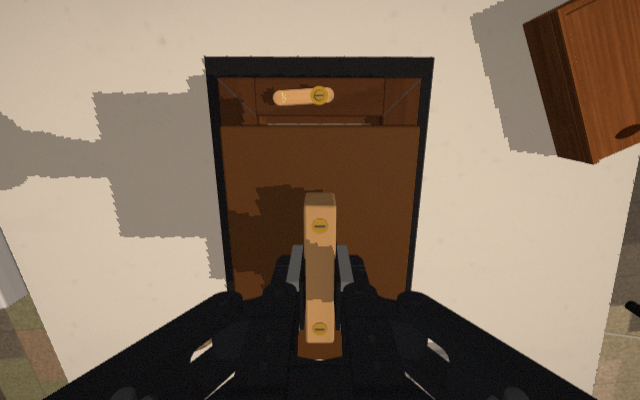

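The held board's far edge runs (221,126) to (420,126), square to the tool, and the left button is clear at (303,97). I'll check the in-hand offset by ray casting, then insert with force monitoring.

```bash
cat > hand.py <<'E'
from two import *
d=pickle.load(open("held.pkl","rb")); p=cast(d,[(221,126),(420,126),(320,126)],.1355,d["T"])[:,:2]
print("board far edge in frame mm",((p-F)@rot2(FY)*1000).round(1))
W=world(d,d["T"]); print("depth z of board top",W[150:170,250:400,2].mean().round(4))
P=cast(d,[(222,78),(418,78)],.032,d["T"])[:,:2]; print("frame outer far edge",((P-F)@rot2(FY)*1000).round(1))
E
python3 hand.py
python3 - <<'E'
from h import *
f0=np.mean([np.array(r.current_contact_force()) for _ in range(1)],0)
off=.0325  # TCP above underside
r.move_linear([*F,off+.036],vel=.15); r.sleep(.2); f0=np.array(r.current_contact_force()); print("zero",f0,r.current_t())
for z in (.0335,.032,.031,.030,.029,.028):
    r.move_linear([*F,off+z],vel=.02); r.sleep(.1)
    f=np.array(r.current_contact_force())-f0; print(z,f.round(1),np.array(r.current_torque()).round(2),np.round(r.current_tool_pos(),4),round(r.current_t(),1))
    if f[2]>8 or (z>.0295 and f[2]>2.5): break
E
```

```text
board far edge in frame mm [[-44.4  66.9]
 [ 46.2  67.1]
 [  0.7  67. ]]
depth z of board top 0.1597
frame outer far edge [[-72.1  95.1]
 [ 73.7  95.4]]
zero [-0.73160181  0.7836033  -1.33918006] 21.525
0.0335 [ 0.9 -0.6  0.9] [-0.06 -0.03 -0.  ] [ 0.4902 -0.0657  0.066 ] 21.9
0.032 [ 0.9 -1.  -0.2] [-0.03 -0.03 -0.09] [ 0.4902 -0.0657  0.0645] 22.2
0.031 [ 1.  -1.6  0.3] [-0.03 -0.   -0.03] [ 0.4902 -0.0657  0.0635] 22.6
0.03 [ 0.1 -0.5  0.6] [-0.    0.03  0.02] [ 0.4902 -0.0657  0.0625] 22.9
0.029 [-0.3 -0.4  4. ] [0.09 0.14 0.05] [ 0.4903 -0.0657  0.0616] 23.3
0.028 [-0.1  0.7  5.1] [0.08 0.15 0.04] [ 0.4903 -0.0657  0.0606] 23.6
```

The board entered cleanly: no contact until the spring crest height, then about 4 N, as expected. Now I'll press slowly to flush.

Run:
```python
from h import *
f0=np.array([-.2,.3,-1.3]); off=.0325
def F3():
    v=[]
    for _ in range(8): r.sleep(.03); v.append(r.current_contact_force())
    return np.mean(v,0)-f0
for z in (.027,.026,.025,.0245,.024):
    r.move_linear([*F,off+z],vel=.02); f=F3()
    print(z,f.round(2),np.array(r.current_torque()).round(2),np.round(r.current_tool_pos(),4),round(r.current_opening(),3),round(r.current_t(),1))
    if f[2]>11: break
wrist("flush")
```

```text
0.027 [-0.4  -0.27  6.09] [0.08 0.08 0.01] [ 0.4903 -0.0657  0.0596] 0.15 24.2
0.026 [-0.64 -0.3   7.52] [ 0.03  0.2  -0.  ] [ 0.4903 -0.0657  0.0586] 0.149 24.7
0.025 [-1.33  0.08  8.54] [ 0.06  0.21 -0.01] [ 0.4903 -0.0657  0.0577] 0.149 25.2
0.0245 [-1.56  0.03  8.87] [ 0.07  0.25 -0.03] [ 0.4903 -0.0657  0.0572] 0.149 25.7
0.024 [-1.64  0.1   9.67] [ 0.06  0.27 -0.01] [ 0.4903 -0.0657  0.0567] 0.149 26.2
```

View pics/flush.png

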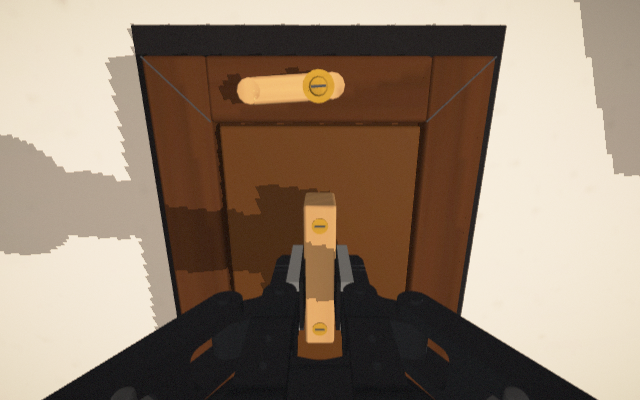

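The board sits in the opening with even gaps, left about 215→221 and right about 420→427. The left button is clear at (290,88). One last numeric check, then hand in.

Run:
```python
from two import *
d=pickle.load(open("flush.pkl","rb")); W=world(d,d["T"])
for n,s in (("board L",np.s_[135:180,228:245]),("board R",np.s_[135:180,390:410]),("board far",np.s_[130:140,240:400]),("board near",np.s_[250:275,235:265]),("rail L",np.s_[135:180,180:205]),("rail R",np.s_[135:180,440:460])): print(n,np.median(W[s][...,2]).round(4))
e=cast(d,[(221,126),(420,126)],.032,d["T"])[:,:2]; print("board far edge in frame mm",((e-F)@rot2(FY)*1000).round(1))
t=optics.get_image("top");T=np.linalg.inv(t["camera_from_world"]);px=t["pixels"].astype(int);W=world(t,T)
m=(np.hypot(W[...,0]-.471,W[...,1]+.147)<.04)&(px[...,0]>130)&(px[...,0]-px[...,2]>45)
print("right btn",rect(m,t,T,.0405) if m.sum()>20 else "hidden")
v=[]
for _ in range(15): r.sleep(.04); v.append(r.current_contact_force())
print("push",np.mean(v,0)[2]+1.3,np.std(v,0)[2],r.current_t())
r.hand_in()
```

```text
board L 0.0329
board R 0.0329
board far 0.0328
board near 0.0328
rail L 0.0333
rail R 0.0334
board far edge in frame mm [[-44.4  66.3]
 [ 46.3  66.3]]
right btn hidden
push 9.455321733564466 0.30977176244735205 26.9583
the job is handed in; nothing more can be done
```

I turned the left button clear, fitted the backing board into the frame and pressed it flush. I handed the job in at about 27 s while still holding it there; `hand_in` reports no verdict.

- **Left button:** it was swung along the rail to about −1.52 rad, past the 1.25 rad needed, and was still clear in the last wrist picture.
- **Board position:** the board's back is within about 0.5 mm of the frame's back. It is level to about 0.1 mm across all four sampled spots, and its edges are about 1 mm or less off centre, with even gaps.
- **Push:** it is a steady 9.5 ± 0.3 N, with the grip set to 50 N. The force grew with depth as the springs should (about 1.2 N per mm), so the board never caught on the rim. The force readings I took during insertion stayed below 10 N.

**Not confirmed or slightly off:**
- **Right button:** the arm hid it in the last top view. It was clear at the start and I never touched it.
- **Side load:** a side force of about 1.6 N and a moment of about 0.27 N m built up as I pressed down; I left them alone.
- **Camera disagreement:** the top and wrist cameras disagreed by about 3 mm on where the frame was. I used the average of two opposite wrist views instead.

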